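# Blend the dry mix by walking the tube end over end, then close and tray the spice jars

### The arm

A 6-joint arm with a two-finger parallel gripper is mounted at the origin on the work surface. World frame = base frame: x ahead of the robot, y to its left, z up, the work surface at z = 0. Lengths are in mm, angles in rad, forces in N, time in s.
With the tool pointing down it reaches from about 275 to 850 mm from the base axis. Payload 5.2 kg.
Tool frame: the origin (TCP) lies at the centre of the arm's flange, where the gripper is bolted on; the fingertips stand 173 mm ahead of it and the grasp point (between the pads) lies 155 mm ahead of it (bot.tcp_to_tips is the distance from the TCP to the fingertips, in mm); z points along the fingers, y is the line along which they close (so a half turn about z gives the same grasp; the last joint's range is limited). The gripper opens to 85 mm and grips with 20 to 120 N. Pads are 22 mm wide; open, the fingers measure 114 mm over their backs; the gripper's body (76 mm by 85 mm) begins 54 mm behind the grasp point. The pads swing forward as they close: fully open they stand 13 mm farther back than shut.
Start: joints at [-0.203, 0.259, 1.535, -0, 1.348, -0.203], TCP at [550.006, 0.022, 404.71] pointing down, gripper open.
Joint ranges: [-3.14, 3.14], [-0.91, 2.08], [0.19, 2.58], [-1.22, 4.36], [0.22, 2.71], [-3.12, 3.12]. Speed limits (rad/s): [2.57, 2.57, 3.14, 3.14, 3.14, 3.14].

### API

Orientations are given as a unit quaternion [w, x, y, z].
In Python, from station import bot gives the robot as it stands. Calls block until the motion is done:
- bot.move_ptp(position, orientation): joint-space move of the TCP to a pose.
- bot.servo_line(position, velocity=150, rot=None, contact_N=None): straight line of the TCP; rot=None keeps the orientation; velocity is the mean speed in mm/s. With contact_N (N) it stops when the force on the tool has changed by that much, and returns True; else False.
- bot.set_joints(angles): joint-space move.
- bot.command_gripper(opening, squeeze=None): opening from 0.0 (shut) to 1.0 (fully open); squeeze is the grip in N (None keeps the last); returns when the fingers have stopped.
- bot.hold(seconds).
- bot.solve_ik(position, orientation): joint angles nearest the present ones, or None.
- bot.get_state(): the state.
- bot.read_camera(name): name is "scene" or "side" or "wrist"; returns (picture, depth): 420x560x3 uint8, red, green, blue; 420x560 float32, mm along the optical axis (not along the pixel's ray), 0 where there is no reading.
- bot.camera_info(name): a dict with "mtx" (3x3 intrinsics, pixels), "extrinsics" (4x4, takes a point from camera to world coordinates); the wrist camera has in their place "T_tool_cam" (4x4, takes a point from camera to tool coordinates, whose origin is the TCP and whose axes are the flange's). Camera axes: x right, y up, looking along -z (the intrinsics and any distortion apply to the point x, -y, -z); pixel columns grow to the right and rows downward; lengths in mm; the calibration is good to about 2 mm. The wrist camera is an equidistant fisheye: a pixel r from the principal point sees the ray r / f radians off the axis. A picture is of the moment at which its call begins: read the wrist's pose just before it. camera_info takes no time and is no camera call.
A pose or a line that the arm cannot do raises bot.MotionError and nothing moves.
- bot.sign_off(): hands the job in; it is judged then, once.
The state is a dict: "time_s": time; "joint_pos": joint angles; "qvel": joint speeds; "joint_torque": joint torques, N m; "tool_pos": TCP position; "eef_rot": TCP orientation; "contact_force": force on the tool from outside, world axes, zero at the start; "wrist_torque": the same for the moment, N m; "gripper_width": opening from 0.0 (shut) to 1.0 (fully open); "gripper_force": force on a finger pad.
Only numpy, scipy, OpenCV 4.12 (cv2) and the standard library are available. Lean on these libraries where they do the work, as an engineer would, in place of code of your own. Each camera call takes 0.05 s, during which the arm holds its last target. There are 200 camera calls.

### The job

Push the cap of the square mixing tube fully home, then blend the dry mix by walking the tube end over end along the bench towards the green mat: lay it down with the cap towards the mat, bring it up over its cap so that it stands upside down for a moment, lay it down with the foot towards the mat, and raise it so that it stands upright, foot down, wholly on the mat; one of its ends must rest on the bench all the time, never carry it. Also push the lid of every spice jar fully home and stand all the jars upright in the aluminium tray. Leave the tube closed, and do not disturb the glass bowl, the mug or the spatula.

Things in the scene. Friction and masses are not known exactly. Their poses are not given: they have to be found in the camera images.
- tube_mid (a point): centre of the mixing tube: square, white, 46 x 46 mm, 180 mm long with the cap home, about 0.58 kg, balanced near its centre; orange cap at one end, blue band at the foot, brown window between. Its z axis runs from foot to cap, it starts standing on its foot. Grip studs near both ends on its +x and -x sides; it tumbles along its y axis
- tube_foot (a point): centre of the tube's foot face, 90 mm from tube_mid; axes as tube_mid
- tube_top (a point): centre of the outer face of the orange cap; 180 mm from tube_foot with the cap home; axes as tube_mid
- tube_grip_foot (a point): point midway between the two dark round grip studs near the foot, 30 mm from the foot face; axes as tube_mid. The studs are domes that stand out 5 mm from the +x and -x faces (56 mm over both): a tube pinched by a pair of studs, fingers closing along its x axis, turns in the fingers about x, freely enough if pinched lightly (20 N). Lying, the studs are level, 23 mm above the bench
- tube_grip_cap (a point): point midway between the two like grip studs near the cap, 150 mm from the foot face (30 mm from the cap's outer face when home); axes as tube_mid
- tubecap (a joint): how far the tube's orange cap (46 x 46 x 20 mm) stands up from home, m: 0 = home, up to 0.010. It slides along the tube's axis, a tight fit: about 6 N pushes it, and it stays where it is left
- mat_centre (a point): centre of the upper face of the round green mat, 130 mm diameter, 2 mm thick, fixed; about two tube lengths to the left or right of the tube
- tray_in (a point): centre of the inner floor of the fixed shallow aluminium tray: floor 4 mm above the bench, outside 130 mm along its x axis and 280 mm along its y axis, walls 4 mm thick and 16 mm high from the bench
- jar1_mid (a point): centre (35 mm up) of a round jar, terracotta with a red lid; 52 mm diameter, 70 mm tall with its lid home, 0.16 kg, its z axis up. It may be absent. Pinch it by the jar body, which is the lowest 56 mm; the lid above is 14 mm thick
- jar2_mid (a point): centre (35 mm up) of a round jar, amber with a black lid; 52 mm diameter, 70 mm tall with its lid home, 0.16 kg, its z axis up. It may be absent. Pinch it by the jar body, which is the lowest 56 mm; the lid above is 14 mm thick
- jar3_mid (a point): centre (35 mm up) of a round jar, white with a blue lid; 52 mm diameter, 70 mm tall with its lid home, 0.16 kg, its z axis up. It may be absent. Pinch it by the jar body, which is the lowest 56 mm; the lid above is 14 mm thick
- lid1 (a joint): how far the push-on lid of jar 1 stands up from home, m: 0 = home, up to 0.008. It slides along the jar's axis, a tight fit: about 5 N pushes it down, and it stays where it is left
- lid2 (a joint): how far the push-on lid of jar 2 stands up from home, m: 0 = home, up to 0.008. It slides along the jar's axis, a tight fit: about 5 N pushes it down, and it stays where it is left
- lid3 (a joint): how far the push-on lid of jar 3 stands up from home, m: 0 = home, up to 0.008. It slides along the jar's axis, a tight fit: about 5 N pushes it down, and it stays where it is left
- tube: the mixing tube; origin at the centre of its foot face, axes as tube_mid
- jar1: jar 1; origin at the centre of its underside
- jar2: jar 2; likewise
- jar3: jar 3; likewise
- bowl_mid (a point): centre of the glass mixing bowl, a bystander: 170 mm diameter, 90 mm high
- mug_mid (a point): centre of the white mug, a bystander: 76 mm diameter, 90 mm high
- spatula: a spatula lying on the far side of the bench, a bystander; origin on its underside
There are look-alikes about, which are no part of the job. What is shaped like the jar3 but yellow is not meant.

How it is judged:
By the outcome, as a careful person would: the job done as asked, in the order asked, and still so for the second after the job is handed in, with the robot touching nothing.
Of jar1, jar2, jar3 only 2 to 3 are there at a start; the rules pass over those that are not, and their reading is None.
At some moment in a run one of jar1, jar2, jar3 may be knocked a few centimetres aside while the robot is not near it.
Once in a run the grip may slacken for a moment while it holds something.
It also fails if it takes over 210 s, if anything falls off the work surface, if the arm or the gripper's body presses on something with over 40 N, if the wrist force passes 120 N, or if a joint passes its speed limit or range.

## Working session

There is one attempt and no reset: what is moved stays moved. The work goes in short steps, each a Python script; the robot and the scene stay as the last script left them, time stands still between calls to the robot, and variables do not carry over. Pictures are saved under pics/ and viewed, at most 14 in all, crops included, and the job is handed in when it is done.

```bash
ls; mkdir -p pics; python3 - <<'E'
from station import bot
import cv2,numpy as np
np.set_printoptions(precision=4,suppress=True)
s=bot.get_state();print(s)
for n in("scene","side","wrist"):
    p,d=bot.read_camera(n);cv2.imwrite(f"pics/{n}0.png",p[:,:,::-1]);np.savez(f"pics/{n}0.npz",p=p,d=d);print(n,bot.camera_info(n))
E
```

```text
pics
{'time_s': 0.0, 'joint_pos': array([-0.2028,  0.2593,  1.5361,  0.    ,  1.348 , -0.2028]), 'qvel': array([ 0.0003,  0.0001,  0.0002, -0.0005, -0.0014, -0.001 ]), 'joint_torque': array([  0.0001, -44.6029, -29.0571,  -0.0001,   0.0119,  -0.    ]), 'tool_pos': array([549.7834,   0.07  , 403.8689]), 'eef_rot': array([-0.0008,  0.7071,  0.7071, -0.0005]), 'contact_force': array([ 0.1115, -0.6863,  0.2086]), 'wrist_torque': array([0.0143, 0.01  , 0.0543]), 'gripper_force': 0.0, 'gripper_width': 1.0010882658212945}
scene {'mtx': array([[380.1237,   0.    , 277.5204],
       [  0.    , 380.1237, 206.5101],
       [  0.    ,   0.    ,   1.    ]]), 'extrinsics': array([[  -0.7291,   -0.5248,    0.4394, 1161.8228],
       [   0.6844,   -0.5644,    0.4616,  614.1873],
       [   0.0057,    0.6372,    0.7707, 1147.0619],
       [   0.    ,    0.    ,    0.    ,    1.    ]])}
side {'mtx': array([[535.3021,   0.    , 278.0923],
       [  0.    , 535.3021, 212.3876],
       [  0.    ,   0.    ,   1.    ]]), 'extrinsics': array([[  -0.8384,    0.3698,   -0.4005, -167.8309],
       [  -0.545 ,   -0.5575,    0.6262, 1213.5944],
       [   0.0083,    0.7433,    0.6689, 1390.2591],
       [   0.    ,    0.    ,    0.    ,    1.    ]])}
wrist {'mtx': array([[325.1923,   0.    , 281.2735],
       [  0.    , 325.1923, 210.9553],
       [  0.    ,   0.    ,   1.    ]]), 'T_tool_cam': array([[ 0.001 ,  0.9535,  0.3013, 76.1912],
       [ 1.    , -0.0008, -0.001 , -0.0737],
       [-0.0007,  0.3013, -0.9535, 30.3197],
       [ 0.    ,  0.    ,  0.    ,  1.    ]])}
```

```bash
cd pics; python3 -c "
import cv2,numpy as np
a=cv2.imread('scene0.png');b=cv2.imread('side0.png')
cv2.imwrite('sc1.png',cv2.resize(a,(800,600),interpolation=cv2.INTER_CUBIC));cv2.imwrite('si1.png',cv2.resize(b,(800,600),interpolation=cv2.INTER_CUBIC))"
```

```text
(no output)
```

View pics/sc1.png

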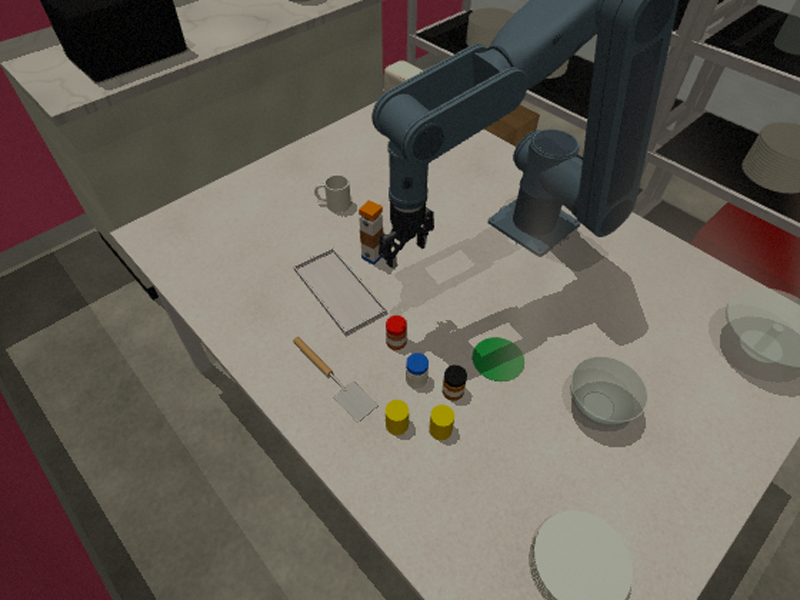

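View pics/si1.png

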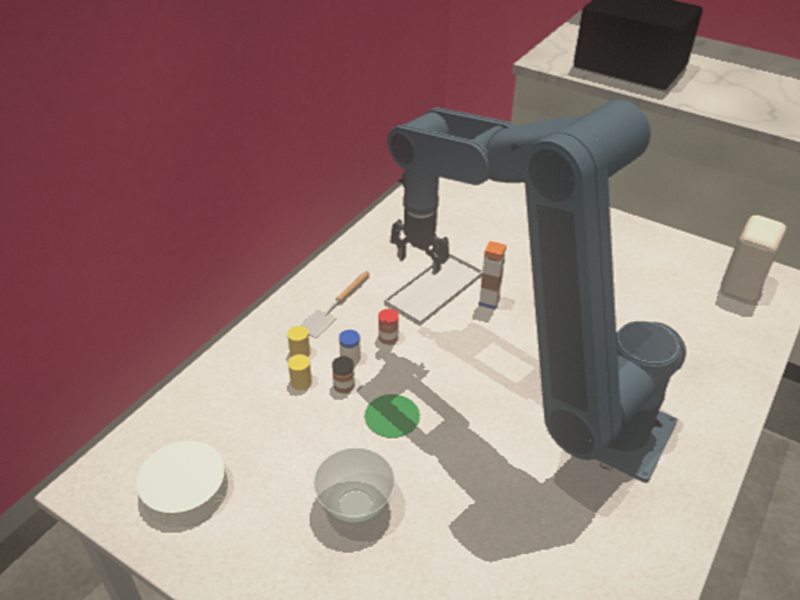

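View pics/wrist0.png

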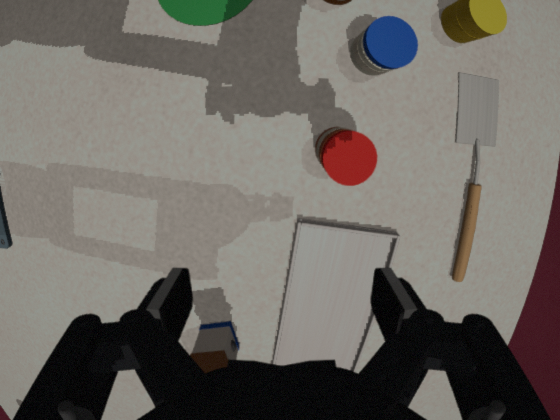

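The scene view (in 800x600) shows the tube at (370,235), the mat at (498,358), red lid (397,325), blue lid (417,362), black lid (455,375), the two yellow decoys, and the tray at (340,290). The side view shows the same things. I'll turn these into positions using depth from both fixed cameras.

```bash
cat > h.py <<'E'
from station import bot
import cv2,numpy as np
from scipy.spatial.transform import Rotation as R
np.set_printoptions(precision=3,suppress=True)
def info(n):
    i=bot.camera_info(n); K=i["mtx"]
    if n=="wrist":
        s=bot.get_state(); q=s["eef_rot"]; T=np.eye(4); T[:3,:3]=R.from_quat([q[1],q[2],q[3],q[0]]).as_matrix(); T[:3,3]=s["tool_pos"]
        return K,T@i["T_tool_cam"]
    return K,i["extrinsics"]
def shot(n):
    K,E=info(n); p,d=bot.read_camera(n); return p,d,K,E
def cloud(n,d,K,E):
    v,u=np.mgrid[:d.shape[0],:d.shape[1]].astype(float); x=(u-K[0,2])/K[0,0]; y=(v-K[1,2])/K[1,1]
    if n=="wrist":
        t=np.hypot(x,y); k=np.where(t>1e-6,np.tan(np.minimum(t,1.5))/np.maximum(t,1e-6),1); x=x*k; y=y*k
    P=np.stack([x*d,-y*d,-d],-1)@E[:3,:3].T+E[:3,3]
    P[d<=0]=np.nan; return P
def masks(p):
    h=cv2.cvtColor(p,cv2.COLOR_RGB2HSV).astype(int); H,S,V=h[...,0],h[...,1],h[...,2]
    return dict(orange=(H>5)&(H<16)&(S>200)&(V>120),red=((H<4)|(H>176))&(S>180)&(V>120),blue=(H>100)&(H<125)&(S>150)&(V>60),green=(H>50)&(H<75)&(S>120),
      black=(V<60),yellow=(H>22)&(H<32)&(S>150)&(V>80),brown=(H>5)&(H<16)&(S>120)&(V<=120))
E
cat > m1.py <<'E'
from h import *
for n in("scene","side"):
    z=np.load(f"pics/{n}0.npz");K,E=info(n);P=cloud(n,z["d"],K,E)
    for k,m in masks(z["p"]).items():
        w=m&np.isfinite(P[...,0])&(P[...,0]>200)&(P[...,0]<1000)&(abs(P[...,1])<600)&(P[...,2]<220)&(P[...,2]>-15)
        c,l,st,ce=cv2.connectedComponentsWithStats(w.astype(np.uint8))
        for i in range(1,c):
            if st[i,4]<12: continue
            q=P[l==i]; zt=np.percentile(q[:,2],95); t=q[q[:,2]>zt-4]
            print(n,k,st[i,4],ce[i].round(),"med",np.median(q,0).round(),"top z %.1f"%zt,"topc",((t.min(0)+t.max(0))/2)[:2].round(1),"ext",(np.ptp(t[:,0]),np.ptp(t[:,1])))
E
python3 m1.py
```

```text
scene red 121 [277. 226.] med [617.  37.  77.] top z 81.4 topc [614.6  39.9] ext (np.float64(44.86623831885913), np.float64(48.157797058905885))
scene blue 12 [258. 182.] med [ 482. -219.    7.] top z 12.5 topc [ 482.9 -222.6] ext (np.float64(6.067206244603426), np.float64(17.830744359999358))
scene blue 181 [292. 254.] med [656. 153.  74.] top z 78.1 topc [654.9 150.8] ext (np.float64(51.60788153514227), np.float64(44.68954818415591))
scene green 552 [343. 251.] med [481. 233.   1.] top z 5.3 topc [467.5 245.7] ext (np.float64(121.02830430690494), np.float64(111.14813573981507))
scene black 62 [263. 167.] med [ 466. -205.   91.] top z 107.6 topc [ 463.4 -206.3] ext (np.float64(37.82504821211705), np.float64(12.04059809454452))
scene black 20 [254. 166.] med [ 486. -237.   91.] top z 108.6 topc [ 487.6 -237.4] ext (np.float64(3.7277731075761267), np.float64(11.056539367426126))
scene black 204 [318. 263.] med [617. 237.  74.] top z 78.2 topc [612.6 236.3] ext (np.float64(46.99261089885499), np.float64(47.94686241242715))
scene black 17 [317. 278.] med [633. 252.   9.] top z 13.2 topc
[... 706 characters left out ...]
 med [630.  54.  51.] top z 59.1 topc [620.8  49.4] ext (np.float64(41.8695503331636), np.float64(26.991441694031664))
scene brown 32 [277. 242.] med [632.  54.   9.] top z 16.3 topc [624.1  48.4] ext (np.float64(32.58547028448788), np.float64(30.114883780524337))
scene brown 45 [318. 271.] med [632. 251.  53.] top z 62.2 topc [625. 247.] ext (np.float64(24.01637795198087), np.float64(26.754624727290945))
scene brown 29 [316. 278.] med [633. 247.   9.] top z 18.1 topc [630.3 243.4] ext (np.float64(16.906552816744465), np.float64(34.21441832542183))
side yellow 12 [205. 230.] med [786. 199.  69.] top z 73.9 topc [786.3 207.9] ext (np.float64(8.249298378979915), np.float64(30.302858754176327))
```

```bash
python3 - <<'E'
from h import *
z=np.load("pics/side0.npz");K,E=info("side");P=cloud("side",z["d"],K,E)
for u,v in((272,222),(244,237),(240,255),(275,290),(346,175),(240,400),(210,232),(500,100)): print(u,v,z["d"][v,u],z["p"][v,u],P[v,u])
print((z["d"]>0).mean())
E
```

```text
272 222 1922.7347 [224  89  82] [607.733  40.704  78.234]
244 237 1868.3566 [ 91 115 183] [648.371 156.326  75.613]
240 255 1811.9541 [86 80 74] [612.551 229.589  69.901]
275 290 1783.9862 [ 82 112  77] [459.579 246.231   4.554]
346 175 1953.8976 [228 140  83] [ 457.292 -221.159  186.731]
240 400 1494.1864 [225 217 201] [326.021 627.792   0.624]
210 232 1901.227 [229 208  98] [770.538 193.641  64.678]
500 100 2545.0676 [115 110  98] [  164.446 -1253.108    93.729]
0.9960034013605442
```

```bash
cat >> h.py <<'E'
DOWN=lambda yaw=0.: np.r_[(lambda q:[q[3],q[0],q[1],q[2]])((R.from_euler('z',yaw)*R.from_quat([.7071068,.7071068,0,0])).as_quat())]
# DOWN(0): tool x->+y, tool y(closing)->+x
def plane(n,uv,K,E,z):
    uv=np.atleast_2d(uv).astype(float); x=(uv[:,0]-K[0,2])/K[0,0]; y=(uv[:,1]-K[1,2])/K[1,1]
    if n=="wrist":
        t=np.hypot(x,y); k=np.tan(t)/np.maximum(t,1e-9); x,y=x*k,y*k
    r=np.stack([x,-y,-np.ones_like(x)],-1)@E[:3,:3].T; o=E[:3,3]
    return o+r*((z-o[2])/r[:,2])[:,None]
def T(): return bot.get_state()["time_s"]
E
python3 - <<'E'
from h import *
def save(n,p,d,K,E,nm): cv2.imwrite(f"pics/{nm}.png",p[:,:,::-1]); np.savez(f"pics/{nm}.npz",p=p,d=d,K=K,E=E)
for nm,pos in(("wA",[463,-270,450]),("wB",[600,60,450])):
    bot.move_ptp(pos,DOWN()); bot.hold(.3); print(nm,T(),bot.get_state()["tool_pos"])
    save("wrist",*shot("wrist"),nm)
    if nm=="wA": save("scene",*shot("scene"),"sA")
a=np.hstack([cv2.resize(cv2.imread(f"pics/{n}.png"),(400,300)) for n in("wA","wB")])
b=np.hstack([cv2.imread("pics/sA.png")[100:325,200:480],cv2.imread("pics/sA.png")[100:325,200:480]*0]); 
cv2.imwrite("pics/v1.png",a)
E
```

```text
wA 1.5583 [ 463.477 -269.111  449.877]
wB 3.3 [600.022  59.026 450.106]
```

View pics/v1.png

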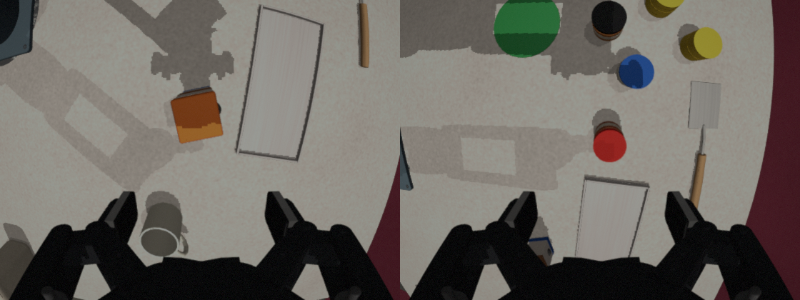

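The left half (wrist over the tube) shows the orange cap at (197,117), the tray corners at (262,7), (322,22), (297,158), (237,151), and the mug at (160,225). The right half shows the red lid at (610,145), blue (635,72), black (609,20) and the mat at (527,25).

```bash
cat > m2.py <<'E'
from h import *
def ld(n,cam): z=np.load(f"pics/{n}.npz"); return z["p"],z["d"],z["K"],z["E"],cloud(cam,z["d"],z["K"],z["E"])
def big(w):
    c,l,st,_=cv2.connectedComponentsWithStats(w.astype(np.uint8)); return l==1+np.argmax(st[1:,4])
for n,cam in(("wA","wrist"),("sA","scene"),("wB","wrist")):
    p,d,K,E,P=ld(n,cam); h=cv2.cvtColor(p,cv2.COLOR_RGB2HSV).astype(int);H,S,V=[h[...,i] for i in range(3)]
    X,Y,Z=P[...,0],P[...,1],P[...,2]
    if n!="wB":   # cap top
        w=big((H>4)&(H<20)&(S>120)&(Z>165)&(abs(X-463)<80)&(abs(Y+220)<80)); zt=np.median(Z[w]); t=w&(abs(Z-zt)<5)
        print(n,"cap z %.1f"%zt,cv2.minAreaRect(P[t][:,:2].astype(np.float32)),np.median(P[t],0))
    for k,w in(("red",((H<5)|(H>174))&(S>120)),("blue",(H>100)&(H<128)&(S>110)),("black",V<62)):
        w=w&(Z>62)&(Z<95)&(X>550)&(X<720)&(Y>0)&(Y<300)
        if n=="wA" or w.sum()<30: continue
        w=big(w); zt=np.median(Z[w]); t=w&(abs(Z-zt)<6); c,r=cv2.minEnclosingCircle(P[t][:,:2].astype(np.float32)); print(n,k,"z %.1f"%zt,c,r,w.sum(), P[t][:,:2].mean(0))
    if n!="wA":
        w=big((H>45)&(H<80)&(S>100)); uv=np.argwhere(w)[:,::-1]; Q=plane(cam,uv,K,E,2)[:,:2].astype(np.float32); print(n,"mat",cv2.minEnclosingCircle(Q),np.nanmedian(Z[w]))
    if n=="wA":
        uv=np.array([(262,7),(322,22),(297,158),(237,151)])*1.4; Q=plane(cam,uv,K,E,16)[:,:2];print("tray",Q,Q.mean(0),[np.linalg.norm(Q[i]-Q[i-1]) for i in range(4)])
        fl=P[int(80*1.4),int(280*1.4)];print("tray floor",fl, P[100,100])
        w=(Z>85)&(Z<96)&(Y<-260)&(Y>-450)&(X>350)&(X<560); Q=P[w][:,:2].astype(np.float32); print("mug",w.sum(),cv2.minEnclosingCircle(Q))
    if n=="sA":
        w=(Z>70)&(Z<100)&(Y>330)&(X<600)&(X>200); Q=P[w][:,:2].astype(np.float32); print("bowl",w.sum(),cv2.minEnclosingCircle(Q)) if w.sum() else 0
        w=(Z>11)&(Z<25)&(X>500)&(X<760)&(Y>-300)&(Y<0)&(Y<-5); 
        w=big(w); print("tray rim",w.sum(),cv2.minAreaRect(P[w][:,:2].astype(np.float32)))
E
python3 m2.py
```

```text
wA cap z 189.8 ((459.3312072753906, -231.01707458496094), (45.5466194152832, 46.04920959472656), 12.18856430053711) [ 459.047 -230.197  189.846]
tray [[ 570.172  -56.062]
 [ 689.709  -67.306]
 [ 651.778 -334.881]
 [ 530.167 -320.793]] [ 610.456 -194.761] [np.float64(267.73661514547723), np.float64(120.06507369261998), np.float64(270.2494880791434), np.float64(122.42449872659334)]
tray floor [ 608.113 -188.152    4.264] [ 208.988 -162.378    1.101]
mug 194 ((386.3520202636719, -449.56787109375), 28.025104522705078)
sA cap z 187.1 ((460.5881652832031, -227.6761474609375), (48.988441467285156, 48.25263595581055), 10.83777141571045) [ 461.957 -224.496  188.144]
sA red z 76.6 (613.703369140625, 38.78321075439453) 27.806737899780273 167 [615.902  38.891]
sA blue z 74.3 (653.358154296875, 152.48033142089844) 27.226863861083984 187 [654.777 152.629]
sA black z 74.4 (614.361328125, 235.52951049804688) 26.495601654052734 192 [614.349 236.15 ]
sA mat ((464.28497314453125, 248.67208862304688), 64.3823013305664) 1.4707010601243837
bowl 575 ((395.6385192871094, 493.8116455078125), 86.23181915283203)
tray rim 136 ((618.2403564453125, -168.8043670654297), (234.00758361816406, 131.5618438720703), 82.7714614868164)
wB red z 77.9 (613.4832153320312, 34.60968780517578) 25.85637092590332 1717 [613.514  35.33 ]
wB blue z 75.8 (652.5285034179688, 148.33494567871094) 25.89713478088379 1815 [652.171 148.407]
wB black z 75.8 (611.8405151367188, 231.45664978027344) 26.13451385498047 1824 [611.6   230.695]
wB mat ((462.0338439941406, 245.76812744140625), 64.5632095336914) 2.530865047818054
```

The tube is yawed about 12° from the mat's direction, so it needs turning on its foot, and the walk falls about 25 mm short, so it needs a short drag while lying. The wrist and scene cameras differ by 3–4 mm in y. A half-turned wrist view will settle that, then I press the cap.

```bash
cat >> h.py <<'E'
def big(w):
    c,l,st,_=cv2.connectedComponentsWithStats(w.astype(np.uint8)); return l==1+np.argmax(st[1:,4])
def cap(n,xy):
    p,d,K,E=shot(n); P=cloud(n,d,K,E); h=cv2.cvtColor(p,cv2.COLOR_RGB2HSV).astype(int);H,S=h[...,0],h[...,1]
    w=big((H>4)&(H<20)&(S>110)&(P[...,2]>160)&(np.hypot(P[...,0]-xy[0],P[...,1]-xy[1])<80)); zt=np.median(P[w][:,2]); t=w&(abs(P[...,2]-zt)<5)
    return zt,cv2.minAreaRect(P[t][:,:2].astype(np.float32))
def go(x,y,z,yaw=0.,v=None):  # z = height of grasp point (155 ahead of TCP)
    q=DOWN(yaw); p=[x,y,z+155]
    bot.move_ptp(p,q) if v is None else bot.servo_line(p,velocity=v,rot=q)
def press(x,y,ztop,N=16,yaw=0.):
    bot.command_gripper(0.0); go(x,y,ztop+18+25,yaw)
    f=bot.servo_line([x,y,ztop+173-22],velocity=25,rot=DOWN(yaw),contact_N=N); s=bot.get_state()
    r=(f,s["tool_pos"]-[0,0,173],s["contact_force"],s["time_s"]); bot.servo_line([x,y,ztop+173+25],velocity=150); return r
E
python3 - <<'E'
from h import *
bot.move_ptp([459,-190,450],DOWN(-np.pi)); bot.hold(.3); s=bot.get_state(); print(s["tool_pos"],s["joint_pos"])
z,r=cap("wrist",(460,-229)); print(z,r)
x,y=(r[0][0]+459.3)/2,(r[0][1]-231)/2; print(x,y)
print(press(x,y,189))
E
```

```text
[ 459.102 -189.891  449.998] [-0.617  0.134  1.58   0.     1.427  2.524]
189.9726597917877 ((459.2754821777344, -231.42344665527344), (45.4128532409668, 46.149105072021484), 11.854653358459473)
459.28774108886716 -231.21172332763672
(True, array([ 459.63 , -231.482,  180.496]), array([ 1.495, -0.167,  3.201]), 10.6833)
```

```bash
cat >> h.py <<'E'
def arc(s0,u,pv,a0,a1,r,yaw,n=13,v=70,dz=0.):
    """move grasp point on an arc about the bench edge; s0 pivot xy, angles from heading u up; returns log"""
    for a in np.linspace(a0,a1,n+1)[1:]:
        xy=np.asarray(pv)+np.asarray(u)*r*np.cos(a); bot.servo_line([xy[0],xy[1],s0+r*np.sin(a)+155+dz],velocity=v,rot=DOWN(yaw))
        s=bot.get_state(); print("%.0f deg z %.1f w %.3f gf %.0f F"%(np.degrees(a),s["tool_pos"][2]-155,s["gripper_width"],s["gripper_force"]),s["contact_force"].round(1),"t %.1f"%s["time_s"])
RR=np.hypot(150,23); AV=np.arctan2(150,-23); AV2=np.arctan2(150,23); AL=np.arctan2(23,150)
E
python3 - <<'E'
from h import *
c=np.array([459.3,-231.3]); m=np.array([462.,245.8]); u=(m-c)/np.linalg.norm(m-c); yaw=np.arctan2(-u[0],u[1]); print(u,yaw,np.linalg.norm(m-c))
y0=np.radians(12)
bot.command_gripper(1.0); 
bot.move_ptp([459.3,-250,420],DOWN(y0)); bot.hold(.2); print(cap("wrist",c))
go(*c,215,y0); go(*c,150,y0,120)
bot.command_gripper(0.,squeeze=40); s=bot.get_state(); print(s["gripper_width"],s["gripper_force"],s["contact_force"],s["tool_pos"])
go(*c,150,yaw,40); s=bot.get_state(); print(s["gripper_width"],s["contact_force"],s["wrist_torque"],s["tool_pos"],s["time_s"])
p,*_=shot("side"); cv2.imwrite("pics/tw.png",cv2.resize(p[140:240,280:420],(700,500)))
E
```

```text
[0.006 1.   ] -0.0056591305318715365 477.10763984660736
(np.float64(180.29587073078895), ((459.2601318359375, -230.77835083007812), (45.639488220214844, 45.34915542602539), 12.073210716247559))
0.6230823229035134 40.808367133140564 [-1.628  0.123  5.455] [ 459.598 -231.542  306.399]
0.6266154752940448 [0.553 0.594 5.711] [ 0.157 -0.188 -0.078] [ 459.851 -231.561  306.354] 14.2333
```

```bash
python3 - <<'E'
from h import *
c=np.array([459.3,-231.3]); m=np.array([462.,245.8]); u=(m-c)/np.linalg.norm(m-c); yaw=np.arctan2(-u[0],u[1])
bot.command_gripper(0.,squeeze=20); print(bot.get_state()["contact_force"])
arc(0,u,c+23*u,AV,AL,RR,yaw)
s=bot.get_state(); print(s["tool_pos"],T())
p,*_=shot("scene"); q,*_=shot("side"); cv2.imwrite("pics/lay.png",np.hstack([cv2.resize(p[110:290,200:380],(400,400)),cv2.resize(q[140:340,230:430],(400,400))])[:,:,::-1])
E
```

```text
[0.575 0.933 5.627]
92 deg z 152.8 w 0.626 gf 41 F [ 0.5 -2.8  5.7] t 14.9
85 deg z 151.9 w 0.626 gf 42 F [ 1.1 -1.2  5.5] t 15.3
78 deg z 148.8 w 0.626 gf 42 F [1.3 0.2 5.7] t 15.7
71 deg z 143.6 w 0.624 gf 42 F [0.8 1.  5. ] t 16.1
64 deg z 136.4 w 0.626 gf 42 F [0.2 2.6 3.6] t 16.5
57 deg z 127.3 w 0.622 gf 42 F [1.1 1.4 1.1] t 16.9
50 deg z 116.2 w 0.624 gf 42 F [ 1.   0.3 -0.1] t 17.4
43 deg z 103.7 w 0.623 gf 42 F [ 1.4  1.3 -1.4] t 17.8
36 deg z 89.6 w 0.621 gf 42 F [ 0.6  1.4 -0.4] t 18.2
29 deg z 74.0 w 0.635 gf 22 F [-0.6  1.5 -2.6] t 18.6
23 deg z 58.0 w 0.635 gf 22 F [ 0.1  0.2 -2.1] t 19.0
16 deg z 40.8 w 0.633 gf 22 F [-0.1  0.5 -3.3] t 19.4
9 deg z 22.8 w 0.634 gf 22 F [ 0.4  0.4 -3.2] t 19.8
[460.236 -58.302 177.779] 19.8083
```

View pics/lay.png

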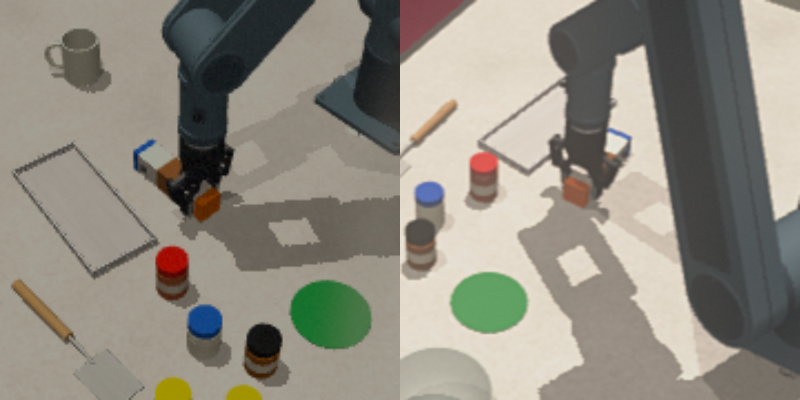

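The tube lies flat with its cap (orange, left panel at (205,205)) towards the mat and the blue foot behind. Next I drag it 25 mm, release and check its pose.

```bash
cat >> h.py <<'E'
def lying(ylo,yhi,xc=461):
    p,d,K,E=shot("wrist"); P=cloud("wrist",d,K,E); X,Y,Z=P[...,0],P[...,1],P[...,2]
    w=(abs(X-xc)<75)&(Y>ylo)&(Y<yhi)&(Z>38)&(Z<60); w=big(cv2.erode(w.astype(np.uint8),np.ones((3,3)))>0)
    h=cv2.cvtColor(p,cv2.COLOR_RGB2HSV).astype(int); o=w&(h[...,0]<20)&(h[...,0]>4)&(h[...,1]>200); b=w&(h[...,0]>100)&(h[...,0]<125)&(h[...,1]>150)
    print("lying z %.1f"%np.median(Z[w]),cv2.minAreaRect(P[w][:,:2].astype(np.float32)),"y",Y[w].min(),Y[w].max(),"orange",np.median(P[o],0),"blue",np.median(P[b],0)); return p
E
python3 - <<'E'
from h import *
c=np.array([459.3,-231.3]); m=np.array([462.,245.8]); u=(m-c)/np.linalg.norm(m-c); yaw=np.arctan2(-u[0],u[1])
e=c+(23+150+25)*u
bot.servo_line([*e,178],velocity=40,rot=DOWN(yaw)); s=bot.get_state(); print(s["contact_force"],s["tool_pos"],s["gripper_force"])
bot.command_gripper(1.0); go(*e,120,yaw,200)
bot.move_ptp([460,-130,450],DOWN(yaw)); bot.hold(.3); p=lying(-260,60); print(T()); cv2.imwrite("pics/lw.png",p[:,:,::-1])
E
```

```text
[ 0.387  1.43  -2.488] [460.3   -32.889 177.949] 22.128565907478333
lying z 46.5 ((460.4609375, -93.66222381591797), (175.16986083984375, 44.14076232910156), 89.8792953491211) y -181.2108776889957 -6.037609979908488 orange [456.247 -15.612  46.477] blue [ 458.987 -176.293   46.525]
22.9
```

```bash
python3 - <<'E'
from h import *
yaw=-0.004; u=np.array([-np.sin(yaw),np.cos(yaw)]); cen=np.array([460.4,-93.7]); f=cen-60*u; pv=cen+90*u
go(*f,110,yaw); go(*f,24,yaw,100); bot.command_gripper(0.,squeeze=20); s=bot.get_state(); print(s["gripper_width"],s["gripper_force"],s["contact_force"],s["tool_pos"])
arc(0,u,pv,np.pi-AL,AV2,RR,yaw,dz=0.5)
bot.command_gripper(1.0); bot.hold(1.0); s=bot.get_state(); print("open",s["tool_pos"],s["contact_force"],s["time_s"])
p,*_=shot("scene"); q,*_=shot("side"); cv2.imwrite("pics/ud.png",np.hstack([cv2.resize(p[110:290,200:380],(400,400)),cv2.resize(q[140:340,230:430],(400,400))])[:,:,::-1])
E
```

```text
0.6340874889744538 20.13107657432556 [-1.562  0.541  5.63 ] [ 460.224 -153.758  179.671]
164 deg z 41.7 w 0.636 gf 22 F [ 0.  -0.3 -3.9] t 25.5
157 deg z 59.2 w 0.637 gf 22 F [-0.3 -0.5 -4.3] t 25.9
151 deg z 75.7 w 0.632 gf 22 F [-0.8 -0.9 -4.8] t 26.3
144 deg z 91.0 w 0.634 gf 22 F [-0.2 -0.7 -5. ] t 26.7
137 deg z 105.0 w 0.633 gf 22 F [-0.2 -0.7 -3.4] t 27.1
130 deg z 117.5 w 0.635 gf 22 F [ 0.5 -1.4 -3.8] t 27.5
123 deg z 128.4 w 0.633 gf 22 F [ 0.3 -1.5 -1. ] t 27.9
116 deg z 137.3 w 0.631 gf 22 F [ 0.4 -2.9 -0.5] t 28.4
109 deg z 144.2 w 0.636 gf 22 F [ 0.3 -2.2  0.6] t 28.8
102 deg z 149.1 w 0.631 gf 22 F [ 0.4 -1.5  3.5] t 29.2
95 deg z 151.8 w 0.632 gf 23 F [ 0.5 -1.4  4.2] t 29.6
88 deg z 152.3 w 0.629 gf 23 F [-0.5 -0.2  5.8] t 30.0
81 deg z 150.6 w 0.637 gf 23 F [-0.4  0.3  5.9] t 30.4
open [460.863  19.301 305.518] [-0.213 -0.861 -0.111] 31.8083
```

View pics/ud.png

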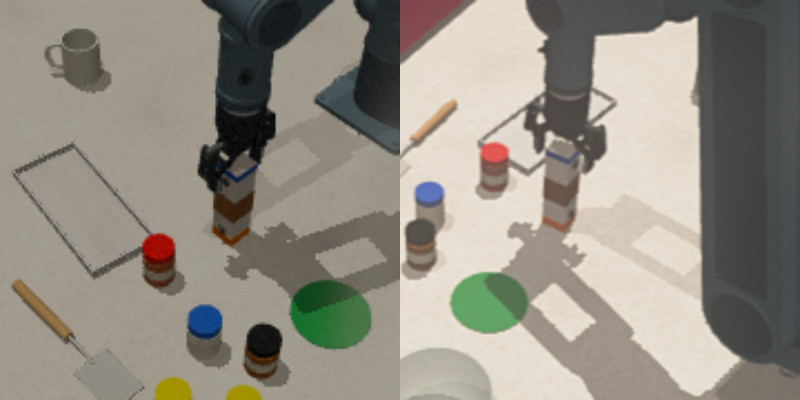

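Standing upside down on its cap. The red jar has been knocked aside since (now at (158,255) in the left panel). Next I lay the tube with its foot towards the mat.

```bash
python3 - <<'E'
from h import *
yaw=-0.004; u=np.array([-np.sin(yaw),np.cos(yaw)]); pv=np.array([460.4,-93.7])+136*u
bot.command_gripper(0.,squeeze=20)
arc(0,u,pv,AV,np.arcsin(25.5/RR),RR,yaw,dz=0.5)
bot.command_gripper(1.0); s=bot.get_state(); e=s["tool_pos"]; print(e)
go(e[0],e[1],120,yaw,200)
bot.move_ptp([461,100,450],DOWN(yaw)); bot.hold(.3); p=lying(-20,290); print(T()); cv2.imwrite("pics/lw2.png",p[:,:,::-1])
E
```

```text
92 deg z 152.2 w 0.635 gf 21 F [-0.7 -0.7  2.4] t 32.7
85 deg z 151.5 w 0.632 gf 21 F [ 0.7 -0.7  0.3] t 33.1
78 deg z 148.8 w 0.637 gf 21 F [ 0.2  0.2 -0.1] t 33.5
71 deg z 144.0 w 0.635 gf 21 F [ 1.5  0.8 -0.9] t 33.9
64 deg z 137.2 w 0.637 gf 22 F [1.2 1.3 0.1] t 34.4
58 deg z 128.4 w 0.634 gf 22 F [-0.2  1.4  0.5] t 34.8
51 deg z 117.7 w 0.635 gf 22 F [ 0.2  2.1 -1.4] t 35.2
44 deg z 105.4 w 0.634 gf 22 F [-0.3  1.4 -1.5] t 35.6
37 deg z 91.5 w 0.633 gf 22 F [ 0.2  1.6 -1.6] t 36.0
30 deg z 76.3 w 0.632 gf 22 F [-0.1  1.2 -3.1] t 36.4
23 deg z 60.2 w 0.634 gf 22 F [ 0.4 -0.1 -3.3] t 36.8
17 deg z 43.1 w 0.633 gf 22 F [ 0.  -0.6 -2.9] t 37.2
10 deg z 25.9 w 0.633 gf 22 F [ 2.   0.1 -0.3] t 37.6
[461.473 191.902 180.97 ]
lying z 47.8 ((461.7239990234375, 131.38246154785156), (176.51226806640625, 44.823246002197266), 89.47418975830078) y 43.229871869091 219.64292208430876 orange [nan nan nan] blue [461.314 212.638  49.29 ]
39.8083
  return _methods._mean(a, axis=axis, dtype=dtype,
  ret = um.true_divide(
```

```bash
python3 - <<'E'
from h import *
yaw=-0.007; u=np.array([-np.sin(yaw),np.cos(yaw)]); cen=np.array([461.6,131.4]); f=cen-60*u; pv=cen+90*u
go(*f,110,yaw); go(*f,24.5,yaw,100); bot.command_gripper(0.,squeeze=20); s=bot.get_state(); print(s["gripper_width"],s["gripper_force"],s["contact_force"],s["tool_pos"])
arc(2,u,pv,np.pi-np.arcsin(22/RR),AV2,RR,yaw,dz=0.5)
bot.command_gripper(1.0); bot.hold(.3); e=bot.get_state()["tool_pos"]
go(e[0],e[1],225,yaw,200); bot.move_ptp([461,205,450],DOWN(yaw)); bot.hold(.3); print(cap("wrist",(462,244)),T())
bot.move_ptp([600,-20,450],DOWN()); bot.hold(.3); p,d,K,E=shot("wrist"); np.savez("pics/wC.npz",p=p,d=d,K=K,E=E)
q,*_=shot("scene"); cv2.imwrite("pics/C.png",np.hstack([cv2.resize(p,(400,300)),cv2.resize(q[90:300,180:460],(400,300))])[:,:,::-1])
E
```

```text
0.6335696874543195 20.11166900396347 [-0.881  0.163  5.557] [461.329  71.418 180.141]
165 deg z 42.6 w 0.630 gf 22 F [ 0.2 -1.  -3.6] t 42.4
158 deg z 60.0 w 0.635 gf 22 F [ 0.3  0.3 -3.3] t 42.8
151 deg z 76.8 w 0.631 gf 22 F [-0.4 -1.  -3.5] t 43.2
144 deg z 92.4 w 0.634 gf 22 F [-0.2 -1.1 -3.3] t 43.6
137 deg z 106.5 w 0.636 gf 22 F [ 0.6 -0.2 -3.4] t 44.1
130 deg z 119.2 w 0.636 gf 22 F [ 0.2 -1.  -2.4] t 44.5
123 deg z 130.0 w 0.633 gf 22 F [ 0.7 -1.8 -0.6] t 44.9
116 deg z 139.0 w 0.629 gf 22 F [-0.4 -1.9  0.5] t 45.3
109 deg z 146.0 w 0.636 gf 22 F [ 0.4 -2.3  1. ] t 45.7
102 deg z 151.0 w 0.634 gf 22 F [ 0.6 -1.3  2. ] t 46.1
95 deg z 153.8 w 0.633 gf 23 F [ 0.3 -1.3  4.7] t 46.6
88 deg z 154.3 w 0.633 gf 23 F [ 0.7 -0.4  5.6] t 47.0
81 deg z 152.7 w 0.637 gf 23 F [0.  2.  6.4] t 47.4
(np.float64(182.4212595328135), ((462.61053466796875, 245.64166259765625), (45.56161117553711, 45.71282958984375), 0.19556301832199097)) 49.4
```

View pics/C.png

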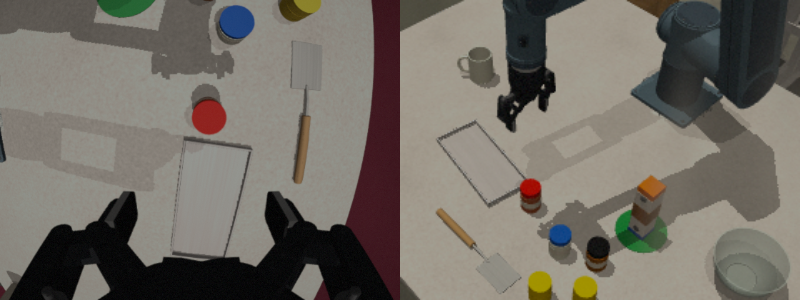

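The tube stands on the mat at (462.6, 245.6), closed and upright. The red jar is now at (210,117) in the left panel, at the tray's near edge. Next: the jars, starting with accurate tray and lid positions.

```bash
cat >> h.py <<'E'
def lid(P,p,k):
    h=cv2.cvtColor(p,cv2.COLOR_RGB2HSV).astype(int);H,S,V=[h[...,i] for i in range(3)]; X,Y,Z=[P[...,i] for i in range(3)]
    w={"red":((H<5)|(H>174))&(S>120),"blue":(H>100)&(H<128)&(S>110),"black":V<62}[k]&(Z>60)&(Z<95)&(X>530)&(X<720)&(Y>-340)&(Y<300)
    w=big(w); zt=np.median(Z[w]); t=w&(abs(Z-zt)<5); return zt,cv2.minEnclosingCircle(P[t][:,:2].astype(np.float32))
def see(x,y,k,z=420):
    bot.move_ptp([x,y-35,z],DOWN()); bot.hold(.25); p,d,K,E=shot("wrist"); r=lid(cloud("wrist",d,K,E),p,k); print(k,r,"t %.1f"%T()); return r
TY=np.radians(-8.3); TC=np.array([610.5,-194.8]); TU=np.array([-np.sin(TY),np.cos(TY)])
def jar(x,y,k,off):
    zt,((x,y),r)=see(x,y,k); assert r<30
    print(press(x,y,zt-1)); bot.command_gripper(1.0)
    go(x,y,110,TY); go(x,y,38,TY,120); bot.command_gripper(0.,squeeze=40); a=bot.get_state(); go(x,y,75,TY,120); b=bot.get_state()
    t=TC+off*TU; go(*t,75,TY,250); c=bot.get_state(); print("w",a["gripper_width"],b["gripper_width"],c["gripper_width"],c["gripper_force"],c["contact_force"])
    f=bot.servo_line([*t,40.5+155],velocity=50,rot=DOWN(TY),contact_N=8); print("down",f,bot.get_state()["tool_pos"]-[0,0,155]); bot.command_gripper(1.0); go(*t,115,TY,200); print("t",T())
E
python3 - <<'E'
from h import *
for n in("wA","wC"):
    z=np.load(f"pics/{n}.npz"); P=cloud("wrist",z["d"],z["K"],z["E"]); X,Y,Z=[P[...,i] for i in range(3)]
    w=big((Z>10)&(Z<22)&(X>505)&(X<720)&(Y<-30)&(Y>-360)); print(n,w.sum(),cv2.minAreaRect(P[w][:,:2].astype(np.float32)))
print(lid(P,z["p"],"red"),lid(P,z["p"],"blue"))
E
```

```text
wA 2370 ((612.8634033203125, -197.79971313476562), (279.9894714355469, 131.813720703125), 81.75520324707031)
wC 1569 ((613.1392822265625, -197.39988708496094), (281.4319152832031, 131.2650909423828), 81.89446258544922)
(np.float64(78.04184067128062), ((611.7973022460938, 1.4806140661239624), 25.87337875366211)) (np.float64(75.77029022052164), ((652.404541015625, 148.15682983398438), 26.29108238220215))
```

```bash
sed -i 's/TC=np.array(\[610.5,-194.8\])/TC=np.array([613.,-197.6])/; s/radians(-8.3)/radians(-8.2)/' h.py; python3 - <<'E'
from h import *
jar(611.8,1.5,"red",-85)
E
```

```text
red (np.float64(78.09191064207153), ((611.8427734375, 1.298243522644043), 25.948959350585938)) t 51.4
(True, array([611.942,   1.327,  70.453]), array([-1.092, -0.121,  4.902]), 54.05)
w 0.595818576220019 0.599858183057737 0.597119774753756 41.9551907479763 [ 0.34  -0.108 -2.693]
down True [ 600.584 -281.327   42.821]
t 59.9417
```

```bash
python3 - <<'E'
from h import *
jar(652.5,148.3,"blue",0)
jar(611.8,231,"black",85)
bot.move_ptp([612,-230,470],DOWN()); bot.hold(.3); p,d,K,E=shot("wrist"); P=cloud("wrist",d,K,E)
for k in("red","blue","black"):
    z,(c,r)=lid(P,p,k); print(k,z,c,r,"tray coords",(np.array(c)-TC)@TU,(np.array(c)-TC)@[TU[1],-TU[0]])
bot.move_ptp([500,-100,480],DOWN()); q,*_=shot("scene"); cv2.imwrite("pics/F.png",np.hstack([cv2.resize(p,(400,300)),cv2.resize(q[90:300,180:460],(400,300))])[:,:,::-1])
E
```

```text
blue (np.float64(75.70743018664686), ((652.7141723632812, 148.65570068359375), 25.694536209106445)) t 61.8
(True, array([652.876, 148.694,  70.494]), array([-1.034, -0.728,  4.669]), 64.4167)
w 0.6048010365290277 0.6011809337288868 0.6005385886996029 41.956197023391724 [-0.314  1.214 -2.193]
down True [ 612.682 -197.285   42.897]
t 70.5417
black (np.float64(75.75200383955172), ((611.8668823242188, 232.14739990234375), 25.75676155090332)) t 72.4
(True, array([611.993, 232.209,  70.473]), array([-1.163, -1.295,  4.25 ]), 75.0)
w 0.6033069192162116 0.5956573275221655 0.5996637329974882 41.95497080683708 [-0.349  0.421 -1.792]
down True [ 624.761 -113.186   42.877]
t 81.1167
red 74.13421330251492 (600.926513671875, -280.94049072265625) 26.26250648498535 tray coords -84.21046527056481 -0.06328446550173634
blue 74.45681199616783 (612.5227661132812, -197.32191467285156) 25.783103942871094 tray coords 0.20717488658490205 -0.5120177713482883
black 74.50583552582552 (624.38720703125, -113.89391326904297) 25.80909538269043 tray coords 84.47444022535822 -0.6681230391401777
```

View pics/F.png

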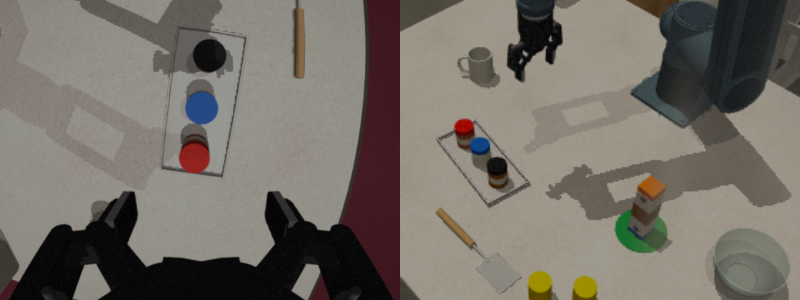

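All three jars stand in the tray with their lids home (tops at about 74 mm = 4 + 70). The tube is upright and closed on the mat, and the bystanders are untouched. Handing in.

```bash
python3 -c "
from station import bot
print(bot.sign_off())"
```

```text
the job is handed in; nothing more can be done
None
```

I handed the job in at about 82 s: the cap is home, the tube was walked end over end and stands upright, closed and wholly on the mat, and all three jars stand in the tray with lids home. The judge's result was not shown.

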